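Date-stamp the cake box and keep the stamp pressed

TASK

Pick up the rectangular self-inking stamp by its handle, square it up above the blank rectangular label on the cake box and hold it still there, 2 to 5 cm clear of the label, for a good second. Then press it gently down inside the label's border, touching the box nowhere else, until its spring-loaded handle has gone down at least 10 mm of its 14 mm stroke, pushing with no more than 30 N. Finish while still gripping and pressing the stamp upright like that: do not lift it or let go, and leave the round stamp, the jar and the bottle where they stand.

Things in the scene. Friction and masses are not known exactly. Their poses are not given: they have to be found in the camera images.
- stamp: Self-inking hand stamp standing upright, loose on the bench, about 180 g in all. This body is its lower housing: a grey plastic block 60 (x) x 36 (y) x 44 mm (z), its flat underside the printing foot. Origin: centre of the underside. x along the long side, y across, z up. Above it rides the black yoke handle.
- stamp_foot (a point): Centre of the stamp's underside, the printing foot; turns with the housing (x along the 60 mm side, y along the 36 mm side, z up).
- stamp_grip (a point): Point to grip on the handle, on the stamp's middle axis, 92 mm above the underside while up; goes down with the handle. Grip block here: 46 mm long (stamp x), 28 mm thick (y: close the fingers along y), 38 mm high, from 18 mm below to 20 mm above this point. Below it a crossbar 72 (x) x 22 (y) x 16 mm with a leg down each end of the housing, narrower in y than the block.
- stamp_handle (a joint): How far the stamp's handle is pressed down towards its housing, in m: 0 is up (at rest), 0.014 is the hard stop. A return spring pushes it up with 5 N at 0, growing evenly to 12 N at 0.014 (10 N at 0.010). When the stamp hangs from its handle it reads 0.
- cakebox: Closed cardboard cake box, 180 x 180 mm, 90 mm high (lid 2 mm wider all round), heavy and fixed to the bench. Origin: centre of its underside, z up. On its flat top lie the rectangular label and, near one corner, a small round sticker 32 mm across, which is not the target.
- label_center (a point): Centre of the blank rectangular paper label on top of the cake box, at the height of the box top (90 mm above the bench). The label is 84 (x) x 56 mm (y), flat (under 1 mm), with a thin printed border 79 x 50.5 mm. x runs along its long side, y across, z up. The stamp's long side goes along x; either way round is right.
- round_stamp: Bystander: small turned wooden stamp, round foot 38 mm across, 72 mm tall, loose. Origin: centre of the underside.
- jar: Bystander: clear jar with a screw cap, 68 mm across, 100 mm tall, loose. Origin: centre of the underside.
- bottle: Bystander: clear bottle, 62 mm across, 190 mm tall, loose. Origin: centre of the underside.
Things that resemble listed ones, but are neither listed nor needed, are in the scene too. There is more than one size of the stamp; the job needs the largest.

How it is judged:
On the way:
1. the stamp, held by its handle, stays still and squared up 1 to 7 cm above the label for 0.8 s (x of stamp_foot in the frame of label_center between -0.012 and 0.012 m and y of stamp_foot in the frame of label_center between -0.01 and 0.01 m and angle between the x axis of stamp_foot and the x axis of label_center, either way round below 0.15 rad and angle between stamp_foot's own z axis and vertical below 0.1 rad and z of stamp_foot in the frame of label_center between 0.01 and 0.07 m and linear speed of stamp below 0.03 m/s and contact force between the fingers and stamp above 1 N and contact force between stamp and cakebox below 0.1 N), for 0.8 s.
At the end, for the whole second after the job is handed in: The robot still holds the stamp pressed on the label: handle down more than 10 mm, foot within 10 mm (along the label's long side) and 8 mm (across) of the label's centre, squared to the label within 0.14 rad and upright within 0.1 rad, pushing on the box with 6 to 30 N (x of stamp_foot in the frame of label_center between -0.01 and 0.01 m and y of stamp_foot in the frame of label_center between -0.008 and 0.008 m and angle between the x axis of stamp_foot and the x axis of label_center, either way round below 0.14 rad and angle between stamp_foot's own z axis and vertical below 0.1 rad and value of joint stamp_handle above 0.01 m and contact force between stamp and cakebox between 6 and 30 N and contact force between the fingers and stamp above 1 N); the arm keeps its last pose, push and grip.
It fails at once if the stamp touches the cake box away from the label (foot more than 20 mm from its centre) (contact force between stamp and cakebox above 0.5 N and horizontal distance between stamp_foot and label_center above 0.02 m).
It fails at once if the box is leaned on hard (over 40 N) (contact force between stamp and cakebox above 40 N).
It fails at once if the round stamp is disturbed (distance of round_stamp from where it was at the start of the episode above 0.03 m).
It fails at once if the jar is disturbed (distance of jar from where it was at the start of the episode above 0.03 m).
It fails at once if the bottle is disturbed (distance of bottle from where it was at the start of the episode above 0.03 m).
It also fails if it takes over 48 s, if anything falls off the work surface, if the arm or the gripper's body presses on something with over 40 N, if the wrist force passes 120 N, or if a joint passes its speed limit or range.

ROBOT

A 7-joint arm with a two-finger parallel gripper is mounted at the origin on the work surface. World frame = base frame: x ahead of the robot, y to its left, z up, the work surface at z = 0. Lengths are in m, angles in rad, forces in N, time in s.
With the tool pointing down it reaches from about 0.4 to 0.875 m from the base axis. Payload 19.3 kg.
Tool frame: the origin (TCP) lies at the very end of the fingers, on their centre line; the grasp point (between the pads) lies 19 mm behind it; z points along the fingers, y is the direction in which the jaws open and shut (so a half turn about z gives the same grasp; the last joint's range is limited). The gripper opens to 85 mm and grips with 20 to 120 N. Pads are 22 mm wide; open, the fingers measure 114 mm over their backs; the gripper's body (76 mm by 85 mm) begins 54 mm behind the grasp point. The pads swing forward as they close: fully open they stand 13 mm farther back than shut.
Start: joints at [-1.297, 0.521, -0.036, 1.599, 0.021, 1.021, -0.113], TCP at [0.211, 0.588, 0.231] pointing down, gripper open.
Joint ranges: [-2.91, 2.91], [-0.3, 2.13], [-1.5, 1.42], [0.17, 2.43], [-1.26, 4.41], [0.16, 1.93], [-2.52, 2.52]. Speed limits (rad/s): [1.89, 1.89, 2.39, 2.39, 3.01, 3.01, 3.01].

INTERFACE

Orientations are given as [roll, pitch, yaw] about the fixed x, y, z axes, in that order (R = Rz(yaw) Ry(pitch) Rx(roll)).
In Python, from workcell import bot, vision, job_done gives the robot as it stands.
- The arm moves only by the tool arm_command, never from a script. Its arguments are lists of equal length, an entry for each row: "gripper": the finger opening in cm, from 0 to 8.54; "slide": the shift along the tool's x, y, z in cm, a list of three; "turn": the turn, a rotation vector about the tool's x, y, z in degrees, a list of three. A call has 1 to 5 rows; each row is the pose to reach, as a shift and turn from the pose commanded when the call began, along the tool's axes at that moment; what a row does not reach only later rows make up. A row lasts 1/8 s, in which the tool goes at most 62.5 mm and 10.7 degrees, less where a joint would pass 70% of its speed; a pose out of reach is approached as far as the arm can. A call with a gripper value outside its range is refused whole. The fingers move at their own pace and stop on an object; "force" is the grip in N (left out, the last holds). Time passes only in rows, so rows that repeat a pose let the fingers close. It gives the time, the measured TCP pose, the force and the opening at its end, in the units of the state.
- bot.observe(): the state, without advancing time (a new reading comes with each control period).
- vision.grab_frame(name): name is "side" or "top" or "wrist"; returns the picture (420x560x3 uint8, blue, green, red); there is no depth.
- vision.camera_model(name): a dict with "mtx" (3x3 intrinsics, pixels), "T" (4x4, takes a point from camera to world coordinates). Camera axes: x right, y down, z forward; pixel columns grow to the right and rows downward; lengths in m; the calibration is good to about 2 mm. A picture is of the moment at which its call begins: read the wrist's pose just before it. camera_model takes no time and is no camera call; for the wrist camera it gives the pose at the moment of the call.
- job_done(): hands the job in, once; it reports no verdict.
The state is a dict: "clock": time; "qpos": joint angles; "qd": joint speeds; "joint_efforts": joint torques, N m; "position": TCP position; "tool_rot": TCP orientation; "force": force on the tool from outside, world axes, zero at the start; "moment": the same for the moment, N m; "grip_width": finger opening in m.
Only numpy, scipy, OpenCV 4.12 (cv2) and the standard library are available. Lean on these libraries where they do the work, as an engineer would, in place of code of your own. Each camera call takes 0.05 s, during which the arm holds its last target. There are 200 camera calls.

## Working session

There is one attempt and no reset: what is moved stays moved. The work goes in short steps, Python scripts to look and compute and a tool call to move; the robot and the scene stay as the last step left them, time stands still between calls to the robot, and variables do not carry over. Pictures are saved under pics/ and viewed, about 8 in all and at most 12, crops included, and the job is handed in when it is done.

Besides the shell and the picture viewer there is one more tool, called after ">>>" by a JSON object that holds its "fn" and its "kwargs". arm_command: Moves the arm, as the interface text tells. Its arguments: {"type":"object","properties":{"gripper":{"type":"array","items":{"type":"number"}},"slide":{"type":"array","items":{"type":"array","items":{"type":"number"}}},"turn":{"type":"array","items":{"type":"array","items":{"type":"number"}}},"force":{"type":"number"}},"required":["gripper","slide","turn"]}

```bash
ls; mkdir -p pics; cat > h.py <<'E'
import numpy as np, cv2
from workcell import bot, vision, job_done
def ray(name,uv,z,m=None):
    m=m or vision.camera_model(name); K=np.array(m["mtx"]);T=np.array(m["T"])
    d=T[:3,:3]@np.linalg.solve(K,[uv[0],uv[1],1.]); o=T[:3,3]
    return o+d*(z-o[2])/d[2]
def proj(name,p,m=None):
    m=m or vision.camera_model(name); T=np.linalg.inv(np.array(m["T"]))
    c=np.array(m["mtx"])@(T[:3,:3]@np.array(p)+T[:3,3]); return c[:2]/c[2]
E
python3 - <<'E'
from h import *
print(bot.observe())
for n in("side","top","wrist"):
    f=vision.grab_frame(n); cv2.imwrite(f"pics/{n}0.png",f); print(n,np.round(vision.camera_model(n)["T"],3).tolist(),np.round(vision.camera_model(n)["mtx"],1).tolist())
E
```

```text
pics
{'clock': 0.0, 'qpos': array([-1.29721023,  0.52197995, -0.03633394,  1.59998699,  0.02120215,
        1.02112108, -0.11277657]), 'qd': array([-1.46732698e-03,  1.46250156e-03, -6.81617537e-04,  1.76095815e-03,
       -4.42042863e-04, -2.49097154e-04, -1.36221237e-05]), 'joint_efforts': array([ 4.25470616e-04, -9.27119350e+01,  1.97965711e+00, -3.69921362e+01,
        1.77521200e-02,  8.31262587e-03, -1.29710608e-05]), 'position': array([0.21057818, 0.58810325, 0.23075442]), 'tool_rot': array([-3.14048515e+00,  7.84032918e-05,  2.79782647e+00]), 'force': array([-0.06957904,  0.56366825,  0.34384146]), 'moment': array([-0.00400365, -0.00169978, -0.06405154]), 'grip_width': 0.08549160983798522}
side [[-0.912, -0.188, 0.365, 0.302], [-0.41, 0.455, -0.791, 0.529], [-0.017, -0.871, -0.492, 0.475], [0.0, 0.0, 0.0, 1.0]] [[397.6, 0.0, 283.0], [0.0, 397.6, 207.7], [0.0, 0.0, 1.0]]
top [[0.036, -0.979, 0.201, 0.396], [-0.999, -0.035, 0.008, -0.104], [-0.001, -0.201, -0.98, 1.083], [0.0, 0.0, 0.0, 1.0]] [[505.2, 0.0, 287.8], [0.0, 505.2, 204.2], [0.0, 0.0, 1.0]]
wrist [[0.337, 0.891, 0.305, 0.131], [0.942, -0.318, -0.111, 0.617], [-0.002, 0.325, -0.946, 0.372], [0.0, 0.0, 0.0, 1.0]] [[295.6, 0.0, 283.6], [0.0, 295.6, 212.3], [0.0, 0.0, 1.0]]
```

View pics/top0.png

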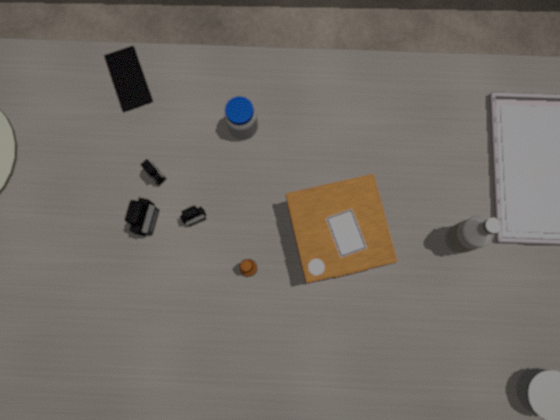

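View pics/side0.png

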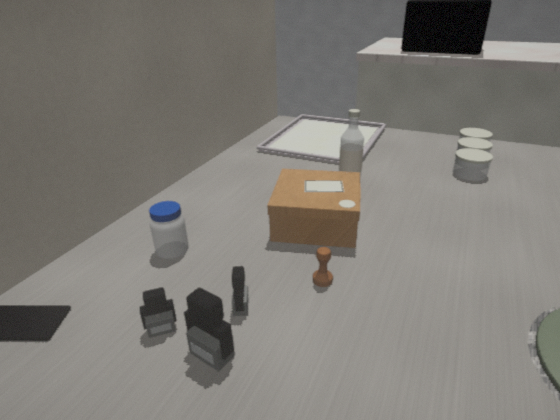

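Top view: the look-alikes are three black/grey stamps at (142,217), (193,215) and (152,172). In the side view they are at (208,328), (158,311) and (240,291). The one at top (142,217) / side (208,328) is clearly the largest. The box label is at (346,233) and the round sticker, which is not the target, at (317,267). Next is a close crop plus measurements.

```bash
python3 - <<'E'
from h import *
t=cv2.imread("pics/top0.png"); s=cv2.imread("pics/side0.png")
# label
hsv=cv2.cvtColor(t,cv2.COLOR_BGR2HSV)
m=((hsv[...,1]<70)&(hsv[...,2]>110)).astype(np.uint8)
m[:, :290]=0; m[:,395:]=0; m[:195]=0; m[285:]=0
for c in cv2.findContours(m,cv2.RETR_EXTERNAL,cv2.CHAIN_APPROX_NONE)[0]:
    if cv2.contourArea(c)<100: continue
    r=cv2.minAreaRect(c); P=np.array([ray("top",p,.09) for p in cv2.boxPoints(r)])
    e=P[1]-P[0]; g=P[2]-P[1]
    L=e if np.linalg.norm(e)>np.linalg.norm(g) else g
    print("white",np.round(r[0],1),np.round(P.mean(0),4),np.linalg.norm(e).round(4),np.linalg.norm(g).round(4),"yaw long",np.degrees(np.arctan2(L[1],L[0])).round(1))
a=cv2.resize(t[150:245,115:215],None,fx=4,fy=4,interpolation=cv2.INTER_CUBIC)
b=cv2.resize(s[280:375,165:265],None,fx=4,fy=4,interpolation=cv2.INTER_CUBIC)
o=np.hstack([a,b]); o=np.clip(o.astype(float)*1.8,0,255).astype(np.uint8); cv2.imwrite("pics/crop1.png",o)
# candidates: handle blocks at top
for n,uv in dict(big=(142,217),s1=(193,215),s2=(152,172)).items(): print(n,ray("top",uv,.08).round(3))
print("round",ray("top",(248,268),.06).round(3),"jar",ray("top",(239,110),.1).round(3),"bottle",ray("top",(493,226),.19).round(3))
E
```

```text
white [350.5 273.5] [ 0.4661 -0.223   0.09  ] 0.1705 0.0407 yaw long -87.9
white [316.  266.5] [ 0.4773 -0.1554  0.09  ] 0.032 0.0317 yaw long -43.2
white [346.  232.5] [ 0.5468 -0.213   0.09  ] 0.0574 0.0849 yaw long -158.8
white [387. 221.] [ 0.5731 -0.2946  0.09  ] 0.0282 0.1052 yaw long 179.7
big [0.565 0.197 0.08 ]
s1 [0.573 0.095 0.08 ]
s2 [0.659 0.186 0.08 ]
round [ 0.472 -0.02   0.06 ] jar [0.793 0.012 0.1  ] bottle [ 0.553 -0.465  0.19 ]
```

View pics/crop1.png

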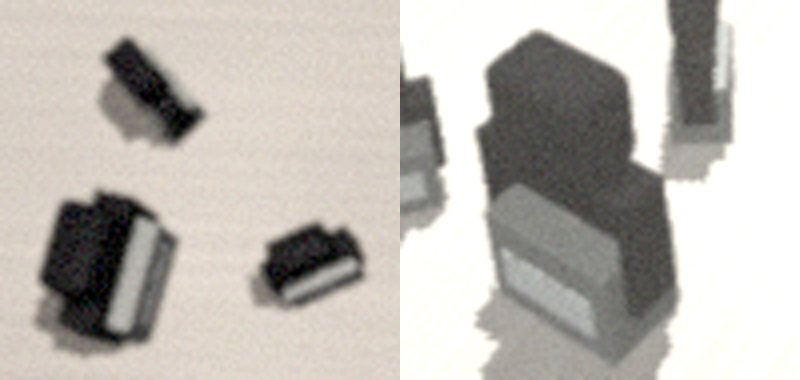

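Left half of the crop is the top view: the big stamp's housing is at crop (140,270), with its long axis about -13° in world yaw. Right half is the side view, confirming it is the largest, with yoke and grip block. The label is at (0.547,-0.213) with yaw 21°, and measures 85 x 57 mm, matching the description. Now over the stamp for a wrist look.

```bash
cat >> h.py <<'E'
from scipy.spatial.transform import Rotation as Ro
def plan(xyz,yaw_deg):
    "slide (cm) and turn (deg) in present tool axes; tool down with tool x at yaw"
    s=bot.observe(); R=Ro.from_euler("xyz",s["tool_rot"]); p=s["position"]
    y=yaw_deg
    G=Ro.from_euler("ZYX",[np.radians(y),0,np.pi])
    print("from",p.round(4),np.degrees(s["tool_rot"]).round(2),"t",s["clock"])
    print("slide",(R.inv().apply(np.array(xyz)-p)*100).round(2),"turn",np.degrees((R.inv()*G).as_rotvec()).round(2),"J7",s["qpos"][6].round(2))
E
python3 - <<'E'
from h import *
plan([.555,.2,.26],167)
plan([.547,-.213,.26],21.2); plan([.547,-.213,.26],201.2)
E
```

```text
from [0.2106 0.5882 0.2308] [-179.95    0.    160.3 ] t 0.15
slide [-45.51 -24.94  -2.89] turn [-0.05  0.   -6.7 ] J7 -0.11
from [0.2106 0.5882 0.2308] [-179.95    0.    160.3 ] t 0.15
slide [-58.68 -64.09  -2.86] turn [-2.000e-02  6.000e-02  1.391e+02] J7 -0.11
from [0.2106 0.5882 0.2308] [-179.95    0.    160.3 ] t 0.15
slide [-58.68 -64.09  -2.86] turn [-5.00e-02 -1.00e-02 -4.09e+01] J7 -0.11
```

>>> {"fn": "arm_command", "kwargs": {"gripper": [8.5,8.5,8.5,8.5,8.5], "slide": [[-4,-2,-3],[-9,-5,-3],[-14,-7.5,-3],[-19,-10,-3],[-24,-13,-3]], "turn": [[0,0,-1],[0,0,-2],[0,0,-3],[0,0,-4],[0,0,-5]]}}

```text
clock: 0.78
position: [0.3938, 0.3837, 0.2612]
tool_rot: [-3.142, -0.0, 2.886]
force: [1.3, 0.5, -0.5]
grip_width: 0.0847
```

```bash
python3 - <<'E'
from h import *
plan([.555,.2,.26],167)
E
```

```text
from [0.3938 0.3837 0.2612] [-180.     -0.    165.35] t 0.775
slide [-20.24 -13.7    0.12] turn [-0.   -0.   -1.65] J7 0.44
```

>>> {"fn": "arm_command", "kwargs": {"gripper": [8.5,8.5,8.5,8.5,8.5], "slide": [[-5,-3.5,0],[-10,-7,0],[-15,-10,0],[-19,-13,0],[-20,-13.5,0]], "turn": [[0,0,0],[0,0,-1],[0,0,-1.6],[0,0,-1.6],[0,0,-1.6]]}}

```text
clock: 1.4
position: [0.5536, 0.2004, 0.261]
tool_rot: [-3.14, 0.0, 2.908]
force: [-0.3, 0.3, -0.3]
grip_width: 0.0851
```

```bash
python3 - <<'E'
from h import *
s=bot.observe(); print(s["position"],s["qpos"].round(2))
m=vision.camera_model("wrist"); f=vision.grab_frame("wrist"); cv2.imwrite("pics/w1.png",f)
np.savez("w1.npz",mtx=m["mtx"],T=m["T"])
E
```

```text
[0.55362916 0.20035683 0.26104128] [-0.5   0.43  0.08  1.67 -0.04  1.04  0.92]
```

View pics/w1.png

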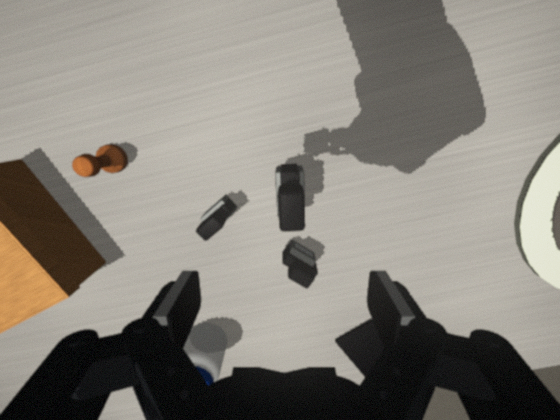

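The wrist view shows the big stamp at (290,197), its long side along image vertical (tool x), and the smaller stamps at (215,215) and (300,262). The jaws close across its thickness. Now I crop to locate the edges of the block top.

```bash
python3 - <<'E'
from h import *
f=cv2.imread("pics/w1.png"); c=f[155:240,255:330].astype(float)
c=cv2.resize(c,None,fx=7,fy=7,interpolation=cv2.INTER_CUBIC)
cv2.imwrite("pics/w1c.png",np.clip(255*(np.clip(c,0,255)/255)**.5,0,255).astype(np.uint8))
d=np.load("w1.npz"); m=dict(mtx=d["mtx"],T=d["T"])
# predicted position of block top and foot for guess
for p in [(.565,.197,.112),(.565,.197,.0)]: print(proj("wrist",p,m).round(1))
E
```

```text
[283.1 209.5]
[283.4 184.1]
```

View pics/w1c.png

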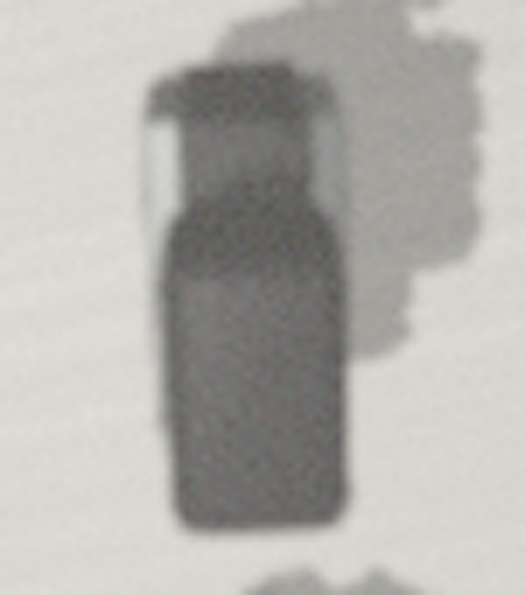

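```bash
python3 - <<'E'
from h import *
d=np.load("w1.npz"); m=dict(mtx=d["mtx"],T=d["T"])
C=[(168,275),(343,275),(349,526),(176,526)]
P=np.array([ray("wrist",(255+x/7-.4,155+y/7-.4),.112,m) for x,y in C]); c=P.mean(0)
L=(P[3]+P[2]-P[0]-P[1])/2; W=(P[1]+P[2]-P[0]-P[3])/2
print(P.round(4),"c",c.round(4),np.linalg.norm(L).round(4),np.linalg.norm(W).round(4),"yaw L",np.degrees(np.arctan2(L[1],L[0])).round(1),"yaw W",np.degrees(np.arctan2(W[1],W[0])).round(1))
# top-view check
print("top px of c",proj("top",c).round(1))
plan([c[0],c[1],.092-.019+.0+.0],167)
E
```

```text
[[0.5477 0.1964 0.112 ]
 [0.5536 0.2211 0.112 ]
 [0.5923 0.2138 0.112 ]
 [0.5863 0.1883 0.112 ]] c [0.5699 0.2049 0.112 ] 0.0394 0.0258 yaw L -11.3 yaw W 76.7
top px of c [133.8 211.4]
from [0.5536 0.2011 0.261 ] [-1.7995e+02  2.0000e-02  1.6670e+02] t 1.45
slide [-1.5   0.76 18.8 ] turn [-0.05  0.02 -0.3 ] J7 0.92
```

>>> {"fn": "arm_command", "kwargs": {"gripper": [8.5,8.5,8.5,8.5,8.5], "slide": [[-1,0.5,2],[-1.5,0.8,5],[-1.5,0.8,8],[-1.5,0.8,11],[-1.5,0.8,13]], "turn": [[0,0,-0.5],[0,0,-1],[0,0,-1],[0,0,-1],[0,0,-1]], "force": 70}}

```text
clock: 2.08
position: [0.5671, 0.2096, 0.1299]
tool_rot: [-3.141, -0.002, 2.932]
force: [0.3, -0.1, 0.4]
grip_width: 0.0853
```

```bash
python3 - <<'E'
from h import *
m=vision.camera_model("wrist"); f=vision.grab_frame("wrist"); g=vision.grab_frame("side")
cv2.imwrite("pics/w2.png",np.hstack([f[100:,100:460],cv2.resize(g[250:400,140:320],None,fx=2.13,fy=2.13)]))
plan([.5699,.2049,.072],167.7)
E
```

```text
from [0.5666 0.2091 0.1293] [-179.91   -0.18  168.  ] t 2.175
slide [-0.43 -0.34  5.73] turn [-0.09 -0.18  0.3 ] J7 0.95
```

View pics/w2.png

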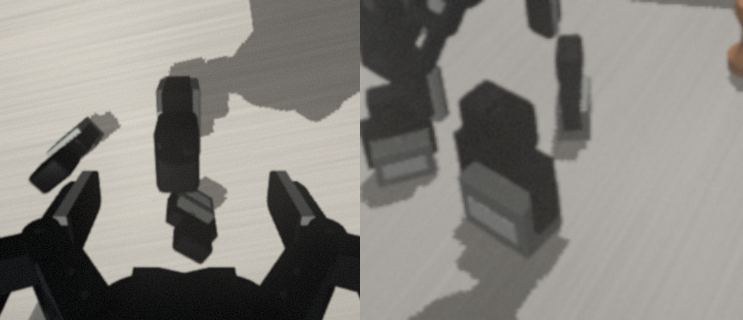

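The wrist crop (left) shows the block top centred at crop (177,165), between the open fingers, whose tips are at (90,180) and (275,180). Before descending I check the projected TCP and measure again from this closer view.

```bash
python3 - <<'E'
from h import *
m=vision.camera_model("wrist")
print("TCP px crop",proj("wrist",bot.observe()["position"],m)-100)
f=cv2.imread("pics/w2.png")[:,:360]
c=f[65:205,140:215]; g=cv2.cvtColor(c,cv2.COLOR_BGR2GRAY).astype(int)
for r in range(50,132,8): 
    e=np.where(g[r]<75)[0]; print(r+65,(e.min()+140,e.max()+140) if len(e) else None, g[r,::6].tolist())
print("col177",[(i,int(v)) for i,v in zip(range(105,200,3),f[105:200:3,177].mean(1))])
E
```

```text
TCP px crop [183.10274387 175.12551202]
115 (np.int64(160), np.int64(196)) [203, 203, 208, 114, 36, 35, 31, 33, 36, 35, 96, 117, 118]
123 (np.int64(157), np.int64(197)) [206, 203, 199, 41, 37, 32, 34, 31, 30, 29, 90, 116, 117]
131 (np.int64(155), np.int64(199)) [207, 205, 203, 38, 40, 34, 36, 38, 32, 37, 93, 116, 127]
139 (np.int64(155), np.int64(198)) [196, 204, 193, 36, 38, 35, 37, 36, 35, 33, 136, 192, 195]
147 (np.int64(155), np.int64(198)) [208, 207, 201, 45, 37, 34, 41, 35, 35, 36, 132, 199, 194]
155 (np.int64(156), np.int64(198)) [201, 206, 204, 37, 34, 35, 37, 33, 38, 38, 173, 197, 201]
163 (np.int64(156), np.int64(198)) [199, 198, 203, 43, 48, 40, 38, 35, 37, 44, 177, 195, 195]
171 (np.int64(157), np.int64(198)) [203, 203, 200, 51, 53, 49, 45, 44, 42, 39, 177, 190, 195]
179 (np.int64(157), np.int64(198)) [203, 202, 201, 44, 47, 47, 47, 40, 40, 38, 125, 116, 181]
187 (np.int64(159), np.int64(197)) [203, 200, 200, 87, 45, 45, 43, 37, 47, 42, 120, 109, 110]
195 (np.int64(171), np.int64(206)) [200, 203, 201, 202, 199, 79, 34, 59, 68, 76, 77, 69, 115]
col177 [(105, 36), (108, 35), (111, 34), (114, 28), (117, 31), (120, 35), (123, 35), (126, 30), (129, 30), (132, 36), (135, 38), (138, 37), (141, 33), (144, 33), (147, 34), (150, 41), (153, 35), (156, 38), (159, 35), (162, 39), (165, 40), (168, 47), (171, 47), (174, 41), (177, 37), (180, 44), (183, 49), (186, 41), (189, 42), (192, 43), (195, 41), (198, 46)]
```

```bash
python3 - <<'E'
from h import *
C=[(155,138),(198.5,138),(198.5,191),(157.5,191)]
P=np.array([ray("wrist",(100+x,100+y),.112) for x,y in C]); c=P.mean(0)
L=(P[3]+P[2]-P[0]-P[1])/2; W=(P[1]+P[2]-P[0]-P[3])/2
print(c.round(4),np.linalg.norm(L).round(4),np.linalg.norm(W).round(4),"yaw L",np.degrees(np.arctan2(L[1],L[0])).round(1),"far edge mid",(P[2:].mean(0)).round(4))
plan([c[0],c[1],.072],167.7)
E
```

```text
[0.5694 0.2049 0.112 ] 0.036 0.0256 yaw L -11.2 far edge mid [0.5871 0.2014 0.112 ]
from [0.5666 0.2091 0.1293] [-179.91   -0.18  168.  ] t 2.175
slide [-0.38 -0.34  5.73] turn [-0.09 -0.18  0.3 ] J7 0.95
```

>>> {"fn": "arm_command", "kwargs": {"gripper": [8.5,8.5,8.5,8.5,8.5], "slide": [[-0.4,-0.4,0.5],[-0.4,-0.4,2],[-0.4,-0.4,4],[-0.4,-0.4,5.4],[-0.4,-0.4,5.7]], "turn": [[0,0,-0.3],[0,0,-0.3],[0,0,-0.3],[0,0,-0.3],[0,0,-0.3]]}}

```text
clock: 2.8
position: [0.5711, 0.2033, 0.0734]
tool_rot: [-3.141, -0.001, 2.936]
force: [-0.0, -0.1, 0.6]
grip_width: 0.085
```

>>> {"fn": "arm_command", "kwargs": {"gripper": [5,3.5,2.5,2,2], "slide": [[0,0,0],[0,0,0],[0,0,0],[0,0,0],[0,0,0]], "turn": [[0,0,0],[0,0,0],[0,0,0],[0,0,0],[0,0,0]], "force": 70}}

```text
clock: 3.42
position: [0.5717, 0.2035, 0.0746]
tool_rot: [3.141, 0.0, 2.936]
force: [-0.5, 0.8, 4.3]
grip_width: 0.0273
```

>>> {"fn": "arm_command", "kwargs": {"gripper": [2,2,2,2,2], "slide": [[0,0,0],[0,0,0],[0,0,0],[0,0,-1],[0,0,-2]], "turn": [[0,0,0],[0,0,0],[0,0,0],[0,0,0],[0,0,0]]}}

```text
clock: 4.05
position: [0.5712, 0.2033, 0.0948]
tool_rot: [-3.141, -0.001, 2.936]
force: [-0.7, 0.2, -1.9]
grip_width: 0.0273
```

Gripped: opening 27 mm and about 1.9 N carried. Now lift and carry towards the label.

>>> {"fn": "arm_command", "kwargs": {"gripper": [2,2,2,2,2], "slide": [[0,0,-3],[0,0,-7],[0,0,-11],[0,0,-15],[0,0,-17]], "turn": [[0,0,0],[0,0,0],[0,0,0],[0,0,0],[0,0,0]]}}

```text
clock: 4.68
position: [0.5718, 0.2034, 0.2672]
tool_rot: [3.14, 0.002, 2.935]
force: [-0.7, 0.2, -2.3]
grip_width: 0.0276
```

```bash
python3 - <<'E'
from h import *
plan([.547,-.213,.265],201.2)
E
```

```text
from [0.5718 0.2034 0.2672] [1.7992e+02 1.2000e-01 1.6819e+02] t 4.675
slide [ -6.1  -41.27   0.17] turn [  0.05   0.14 -33.01] J7 0.96
```

>>> {"fn": "arm_command", "kwargs": {"gripper": [2,2,2,2,2], "slide": [[-0.5,-3,0],[-1,-7,0],[-2,-12,0],[-2.5,-17,0],[-3,-21,0]], "turn": [[0,0,-2],[0,0,-6],[0,0,-10],[0,0,-14],[0,0,-17]]}}

```text
clock: 5.3
position: [0.5573, -0.0105, 0.2649]
tool_rot: [-3.141, 0.0, -3.05]
force: [0.3, -0.2, -0.9]
grip_width: 0.0274
```

```bash
python3 - <<'E'
from h import *
plan([.547,-.213,.265],201.2)
E
```

```text
from [ 0.5573 -0.0105  0.2649] [-1.7998e+02  1.0000e-02 -1.7475e+02] t 5.3
slide [  2.87 -20.07   0.  ] turn [ -0.02   0.   -15.95] J7 1.6
```

>>> {"fn": "arm_command", "kwargs": {"gripper": [2,2,2,2,2], "slide": [[0.5,-4,0],[1.3,-9,0],[2,-14,0],[2.7,-19,0],[2.9,-20,0]], "turn": [[0,0,-4],[0,0,-8],[0,0,-12],[0,0,-15],[0,0,-16]]}}

```text
clock: 5.92
position: [0.546, -0.2137, 0.2647]
tool_rot: [-3.141, -0.001, -2.775]
force: [0.5, -0.2, -1.5]
grip_width: 0.0278
```

```bash
python3 - <<'E'
from h import *
m=vision.camera_model("wrist"); np.savez("w3.npz",mtx=m["mtx"],T=m["T"]); f=vision.grab_frame("wrist"); g=vision.grab_frame("side"); t=vision.grab_frame("top")
for n,i in (("w3",f),("s3",g),("t3",t)): cv2.imwrite(f"pics/{n}f.png",i)
top=f[120:420,80:480]; sd=cv2.resize(g[60:260,220:420],(300,300)); 
o=np.hstack([top,sd]); cv2.imwrite("pics/w3.png",np.clip(255*(o/255.)**.6,0,255).astype(np.uint8))
plan([.547,-.213,.265],201.2)
E
```

```text
from [ 0.5471 -0.2095  0.2645] [ 1.7997e+02  1.0000e-02 -1.5883e+02] t 6.075
slide [ 0.13 -0.32 -0.05] turn [ 0.03  0.01 -0.03] J7 2.23
```

View pics/w3.png

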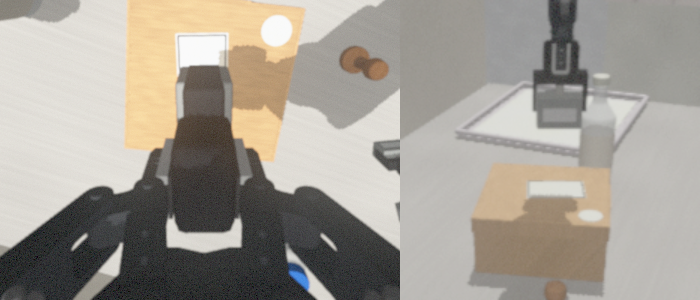

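The wrist crop shows the stamp hanging straight in the jaws, its housing end at crop (203,95) and the label behind it at (203,50). The side crop shows the housing bottom at (557,127), level, above the label at (556,189). Now I measure the stamp's offset in the hand, using overlays predicted from the TCP.

```bash
python3 - <<'E'
from h import *
d=np.load("w3.npz"); mw=dict(mtx=d["mtx"],T=d["T"])
s=bot.observe(); R=Ro.from_euler("xyz",s["tool_rot"]).as_matrix(); p=s["position"]
def S(x,y,z): return p+R@np.array([x,-y,-(z-.0746)])   # stamp coords about tool axis, z above foot
boxf=[(x,y,0) for x,y in((-.03,-.018),(.03,-.018),(.03,.018),(-.03,.018))]; boxt=[(x,y,.044) for x,y,_ in boxf]
blk=[(x,y,.112) for x,y in((-.023,-.014),(.023,-.014),(.023,.014),(-.023,.014))]
lab=[(.547,-.213)+np.array([x*np.cos(.37)-y*np.sin(.37),x*np.sin(.37)+y*np.cos(.37)]) for x,y in((-.042,-.028),(.042,-.028),(.042,.028),(-.042,.028))]
out=[]
for n,m,(y0,y1,x0,x1),k in(("side",None,(95,200,285,380),4.),("w3",mw,(150,370,200,360),1.9)):
    f=cv2.imread("pics/s3f.png" if n=="side" else "pics/w3f.png")
    c=cv2.resize(f[y0:y1,x0:x1],None,fx=k,fy=k,interpolation=cv2.INTER_CUBIC)
    c=np.clip(255*(c/255.)**.5,0,255).astype(np.uint8)
    for P,col in(([S(*q) for q in boxf],(0,0,255)),([S(*q) for q in boxt],(0,200,0)),([S(*q) for q in blk],(255,255,0)),([(*q,.09) for q in lab],(255,0,255))):
        q=np.array([(proj("side" if n=="side" else "wrist",a,m)+.5-[x0,y0])*k for a in P]); cv2.polylines(c,[np.int32(q.round())],True,col,1)
        print(n,(q/k+[x0,y0]).round(1).tolist())
    out.append(cv2.resize(c,(int(c.shape[1]*420/c.shape[0]),420)))
o=np.hstack(out); print(o.shape); cv2.imwrite("pics/o3.png",o)
E
```

```text
side [[309.9, 146.2], [339.9, 146.3], [338.7, 140.2], [309.8, 140.1]]
side [[310.3, 124.9], [341.1, 124.9], [339.8, 119.4], [310.2, 119.4]]
side [[314.6, 89.0], [339.2, 88.9], [338.2, 85.6], [314.4, 85.7]]
side [[342.0, 180.9], [304.3, 180.6], [304.1, 192.0], [344.0, 192.3]]
w3 [[309.7, 262.4], [311.7, 191.4], [264.0, 191.5], [265.8, 262.4]]
w3 [[314.8, 293.6], [317.9, 209.7], [259.2, 209.8], [261.8, 293.6]]
w3 [[320.8, 367.5], [325.1, 278.9], [255.7, 278.9], [259.1, 367.5]]
w3 [[257.5, 155.3], [259.8, 228.9], [308.5, 228.8], [310.3, 155.2]]
(420, 685, 3)
```

View pics/o3.png

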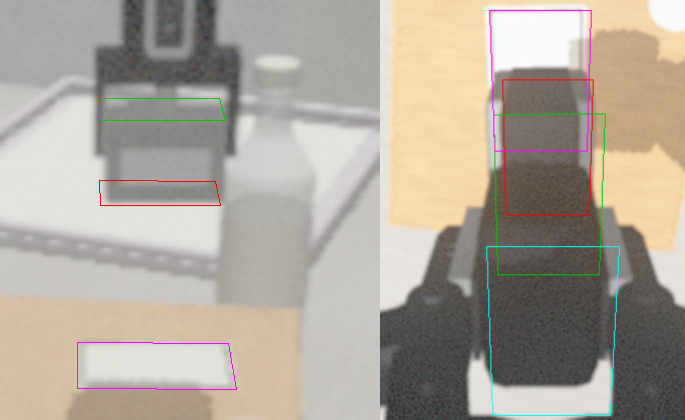

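The side overlay matches the label. The wrist overlay is off because the arm was still settling when the frame was taken. I let it settle and measure again.

>>> {"fn": "arm_command", "kwargs": {"gripper": [2,2,2,2,2], "slide": [[0,0,0],[0,0,0],[0,0,0],[0,0,0],[0,0,0]], "turn": [[0,0,0],[0,0,0],[0,0,0],[0,0,0],[0,0,0]]}}

```text
clock: 6.7
position: [0.5472, -0.21, 0.2643]
tool_rot: [3.142, -0.0, -2.772]
force: [-0.1, -0.2, -2.0]
grip_width: 0.0271
```

```bash
cat > ov.py <<'E'
from h import *
import sys
def overlay(tag,dx=0,dy=0,crops=((95,200,285,380),(150,370,200,360)),ks=(4.,1.9)):
    s=bot.observe(); R=Ro.from_euler("xyz",s["tool_rot"]).as_matrix(); p=s["position"]
    mw=vision.camera_model("wrist"); fw=vision.grab_frame("wrist"); fs=vision.grab_frame("side")
    cv2.imwrite(f"pics/{tag}_w.png",fw); cv2.imwrite(f"pics/{tag}_s.png",fs)
    print("TCP",p.round(4),np.degrees(s["tool_rot"]).round(2),s["clock"],"now",bot.observe()["position"].round(4))
    S=lambda x,y,z: p+R@np.array([x+dx,y+dy,-(z-.0746)])
    rect=lambda a,b,z:[(x*a/2,y*b/2,z) for x,y in((-1,-1),(1,-1),(1,1),(-1,1))]
    Q=Ro.from_euler("z",21.2,degrees=True).as_matrix()
    sets=[([S(*q) for q in rect(.06,.036,0)],(0,0,255)),([S(*q) for q in rect(.06,.036,.044)],(0,200,0)),([S(*q) for q in rect(.046,.028,.112)],(255,255,0)),
          ([S(*q) for q in rect(.072,.022,.074)],(0,255,255)),([np.array([.547,-.213,.09])+Q@np.array(q) for q in rect(.084,.056,0)],(255,0,255))]
    out=[]
    for n,m,f,(y0,y1,x0,x1),k in(("side",None,fs,crops[0],ks[0]),("wrist",mw,fw,crops[1],ks[1])):
        c=cv2.resize(f[y0:y1,x0:x1],None,fx=k,fy=k,interpolation=cv2.INTER_CUBIC); c=np.clip(255*(c/255.)**.5,0,255).astype(np.uint8)
        for P,col in sets:
            q=np.array([(proj(n,a,m)+.5-[x0,y0])*k for a in P]); cv2.polylines(c,[np.int32(q.round())],True,col,1); print(n,(q/k+[x0,y0]).round(1).tolist())
        out.append(c[:600] if c.shape[0]>=600 else cv2.copyMakeBorder(c,0,420-c.shape[0] if c.shape[0]<420 else 0,0,0,cv2.BORDER_CONSTANT))
    h=min(o.shape[0] for o in out); o=np.hstack([o[:h] for o in out]); cv2.imwrite(f"pics/{tag}.png",o); print(o.shape)
E
python3 -c "
from ov import *
overlay('o4')"
```

```text
TCP [ 0.5472 -0.21    0.2643] [ 180.    -0.  -158.8] 6.7 now [ 0.5472 -0.2101  0.2643]
side [[309.9, 140.1], [338.7, 140.2], [340.0, 146.3], [310.0, 146.2]]
side [[310.2, 119.5], [339.9, 119.4], [341.2, 124.9], [310.3, 124.9]]
side [[314.4, 85.8], [338.2, 85.6], [339.2, 89.0], [314.6, 89.1]]
side [[307.5, 105.7], [344.0, 105.6], [344.9, 108.7], [307.4, 108.7]]
side [[342.0, 180.9], [304.3, 180.6], [304.1, 192.0], [344.0, 192.3]]
wrist [[261.1, 259.6], [259.2, 188.1], [307.1, 188.2], [305.2, 259.6]]
wrist [[256.2, 290.4], [253.3, 205.8], [312.3, 205.8], [309.5, 290.5]]
wrist [[251.0, 363.3], [246.9, 273.6], [316.8, 273.7], [313.1, 363.4]]
wrist [[263.8, 328.5], [260.8, 212.3], [304.1, 212.3], [301.3, 328.5]]
wrist [[254.5, 152.8], [256.8, 226.8], [305.6, 226.9], [307.5, 152.8]]
(420, 684, 3)
```

View pics/o4.png

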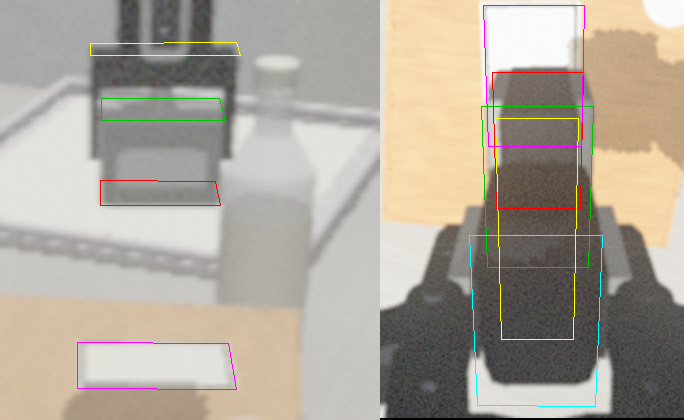

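```bash
python3 - <<'E'
from h import *
f=cv2.imread("pics/o4_s.png"); g=cv2.GaussianBlur(cv2.cvtColor(f,cv2.COLOR_BGR2GRAY),(1,3),0).astype(int)
for v in (114,118,122,126,129,132,135,138,141,144): print(v,list(zip(range(304,350,2),g[v,304:350:2].tolist())) if v in(118,138,142) else g[v,304:350].tolist())
print("col",g[134:152,320].tolist())
h=cv2.cvtColor(f,cv2.COLOR_BGR2HSV); print("label rows",[(v,g[v,300:350].tolist()) for v in (184,189)])
E
```

```text
114 [137, 134, 119, 82, 39, 33, 36, 32, 34, 32, 32, 33, 28, 33, 29, 30, 30, 31, 31, 28, 30, 29, 33, 29, 29, 27, 29, 28, 30, 29, 32, 30, 30, 29, 28, 30, 25, 29, 31, 39, 88, 110, 112, 111, 100, 95]
118 [(304, 127), (306, 113), (308, 44), (310, 85), (312, 99), (314, 96), (316, 98), (318, 101), (320, 102), (322, 90), (324, 81), (326, 81), (328, 111), (330, 133), (332, 133), (334, 134), (336, 144), (338, 143), (340, 108), (342, 30), (344, 106), (346, 131), (348, 122)]
122 [201, 199, 183, 131, 61, 70, 91, 102, 99, 99, 96, 91, 81, 80, 77, 78, 78, 78, 79, 79, 84, 83, 80, 80, 80, 90, 96, 97, 98, 94, 97, 97, 96, 97, 96, 93, 70, 37, 31, 50, 95, 113, 107, 106, 101, 102]
126 [201, 199, 183, 134, 61, 68, 78, 75, 76, 74, 74, 75, 75, 77, 74, 74, 75, 75, 74, 74, 77, 75, 76, 76, 75, 75, 76, 75, 75, 75, 77, 74, 76, 74, 74, 75, 64, 42, 55, 126, 181, 199, 199, 193, 168, 144]
129 [201, 199, 183, 132, 61, 70, 80, 71, 73, 70, 72, 69, 72, 73, 73, 72, 69, 70, 72, 70, 72, 70, 72, 70, 71, 71, 70, 71, 70, 72, 72, 70, 71, 73, 69, 69, 58, 42, 59, 139, 184, 193, 183, 171, 165, 162]
132 [201, 199, 184, 134, 64, 70, 
[... 1002 characters left out ...]
5, 76, 76, 76, 76, 76, 79, 94, 115, 125, 128, 126, 124, 123, 122, 122, 122, 124]
col [105, 105, 106, 106, 105, 105, 102, 93, 81, 76, 75, 92, 134, 177, 196, 200, 201, 201]
label rows [(184, [151, 151, 154, 154, 160, 157, 176, 198, 199, 200, 199, 200, 200, 199, 200, 198, 199, 199, 200, 200, 200, 199, 200, 200, 200, 200, 200, 200, 200, 200, 202, 201, 201, 200, 201, 201, 200, 201, 201, 200, 189, 162, 155, 158, 148, 147, 147, 147, 148, 149]), (189, [151, 151, 152, 154, 161, 155, 166, 184, 185, 185, 186, 186, 186, 185, 185, 186, 185, 186, 189, 188, 190, 189, 188, 189, 189, 188, 188, 189, 188, 188, 189, 189, 188, 189, 195, 199, 199, 199, 199, 199, 198, 182, 155, 153, 158, 150, 150, 148, 147, 148])]
```

```bash
python3 - <<'E'
from h import *
f=cv2.imread("pics/o4_w.png"); g=cv2.cvtColor(f,cv2.COLOR_BGR2GRAY).astype(int)
s=f[...,0].astype(int)
for v in (156,162,168,174,180): print(v,"blue",s[v,248:316].tolist())
print("col 275",s[145:162,275].tolist(),"col 290",s[145:162,290].tolist())
# housing outline rows
for v in (196,204,212,222): print(v,g[v,248:320].tolist())
E
```

```text
156 blue [118, 118, 116, 139, 194, 226, 205, 188, 234, 247, 247, 247, 247, 247, 247, 247, 246, 246, 245, 247, 247, 247, 247, 248, 248, 247, 246, 247, 247, 247, 248, 247, 247, 248, 248, 247, 246, 246, 246, 246, 246, 247, 247, 248, 248, 247, 248, 248, 248, 247, 248, 248, 247, 238, 190, 180, 225, 212, 160, 126, 116, 123, 113, 120, 121, 119, 119, 120]
162 blue [116, 116, 118, 126, 175, 233, 222, 188, 216, 242, 247, 247, 247, 247, 247, 247, 247, 247, 246, 247, 247, 247, 246, 247, 247, 247, 246, 245, 247, 247, 247, 247, 247, 247, 247, 247, 248, 247, 247, 247, 247, 247, 247, 247, 247, 248, 248, 247, 247, 246, 246, 248, 247, 240, 196, 196, 231, 211, 155, 119, 119, 113, 119, 121, 123, 122, 120, 120]
168 blue [118, 119, 122, 124, 168, 224, 232, 189, 196, 239, 248, 247, 247, 247, 247, 247, 248, 247, 247, 246, 246, 246, 247, 246, 247, 247, 247, 247, 247, 247, 246, 246, 247, 248, 247, 247, 247, 247, 247, 247, 247, 248, 247, 247, 247, 247, 247, 247, 247, 247, 248, 246, 244, 235, 184, 178, 206, 178, 139, 118, 116, 116, 107, 108, 100, 78, 73, 74]
174 blue [116, 114, 120, 120, 149, 205, 228, 188, 184
[... 1375 characters left out ...]
 90, 93, 94, 96, 90, 91, 85, 97, 114, 122, 125, 118, 122, 122, 121]
212 [195, 198, 199, 198, 198, 201, 193, 165, 154, 163, 177, 179, 177, 166, 126, 72, 53, 55, 57, 53, 53, 59, 52, 51, 53, 52, 57, 51, 54, 56, 51, 53, 52, 49, 56, 46, 47, 49, 49, 50, 49, 49, 52, 48, 49, 53, 51, 49, 47, 52, 51, 47, 48, 45, 45, 45, 59, 87, 103, 100, 103, 94, 94, 85, 86, 100, 116, 117, 118, 115, 115, 114]
222 [195, 198, 196, 195, 196, 199, 194, 182, 162, 162, 173, 176, 178, 169, 135, 87, 53, 51, 49, 53, 54, 52, 53, 52, 48, 55, 51, 47, 51, 51, 56, 52, 49, 50, 45, 51, 47, 49, 48, 52, 48, 44, 45, 49, 45, 47, 48, 49, 45, 47, 48, 46, 45, 45, 43, 45, 61, 89, 99, 97, 96, 99, 87, 84, 92, 103, 106, 115, 110, 111, 111, 113]
```

The side view gives zero stamp offset in the hand along x. The wrist view puts the label about 2 mm further along tool -y. I split the difference and go down to the hover, with the foot about 3 cm above the label.

>>> {"fn": "arm_command", "kwargs": {"gripper": [2,2,2,2,2], "slide": [[0.2,-0.4,1],[0.2,-0.4,3],[0.2,-0.4,5],[0.2,-0.4,6.4],[0.2,-0.4,6.9]], "turn": [[0,0,0],[0,0,0],[0,0,0],[0,0,0],[0,0,0]]}}

```text
clock: 7.42
position: [0.5464, -0.2146, 0.1943]
tool_rot: [3.141, -0.001, -2.772]
force: [-0.1, 0.3, -2.0]
grip_width: 0.0274
```

>>> {"fn": "arm_command", "kwargs": {"gripper": [2,2,2,2,2], "slide": [[0,0,0],[0,0,0],[0,0,0],[0,0,0],[0,0,0]], "turn": [[0,0,0],[0,0,0],[0,0,0],[0,0,0],[0,0,0]]}}

```text
clock: 8.05
position: [0.5468, -0.2146, 0.1954]
tool_rot: [-3.141, 0.0, -2.772]
force: [0.5, 0.4, -1.8]
grip_width: 0.0272
```

```bash
python3 -c "
from ov import *
overlay('o5',0,0,((115,220,285,380),(100,330,200,360)),(4.,1.9))
plan([.547,-.213,.195],201.2)"
```

```text
TCP [ 0.5468 -0.2146  0.1954] [-1.7999e+02  1.0000e-02 -1.5880e+02] 8.05 now [ 0.5468 -0.2145  0.1954]
side [[310.3, 169.6], [337.9, 169.7], [339.0, 176.7], [310.4, 176.5]]
side [[310.6, 150.6], [338.9, 150.7], [340.2, 157.1], [310.7, 157.0]]
side [[314.6, 119.9], [337.3, 119.9], [338.3, 124.1], [314.8, 124.1]]
side [[308.0, 138.2], [342.8, 138.3], [343.7, 142.0], [308.0, 141.9]]
side [[342.0, 180.9], [304.3, 180.6], [304.1, 192.0], [344.0, 192.3]]
wrist [[261.1, 259.6], [259.1, 188.1], [307.1, 188.2], [305.2, 259.7]]
wrist [[256.2, 290.4], [253.3, 205.8], [312.3, 205.9], [309.5, 290.5]]
wrist [[251.0, 363.4], [246.9, 273.7], [316.8, 273.7], [313.1, 363.5]]
wrist [[263.8, 328.5], [260.8, 212.3], [304.1, 212.4], [301.3, 328.6]]
wrist [[251.5, 166.0], [254.7, 256.1], [314.9, 256.2], [318.4, 166.1]]
(420, 684, 3)
from [ 0.5468 -0.2145  0.1954] [-180.     0.  -158.8] t 8.15
slide [-0.08  0.13  0.04] turn [-0.  0. -0.] J7 2.24
```

View pics/o5.png

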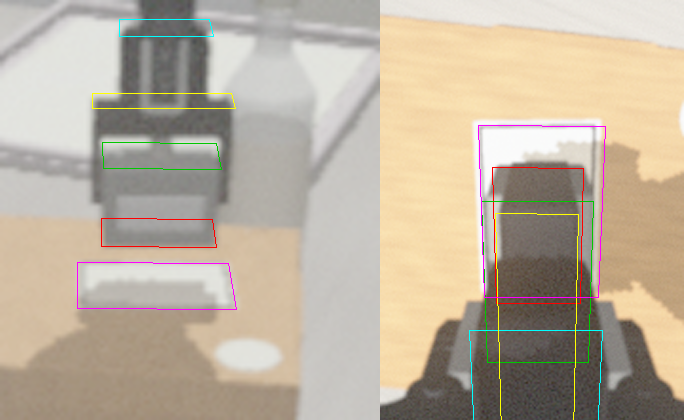

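Side crop: housing bottom at crop (158,240), above the label at (156,285). Wrist crop: label edges at 474 and 600, centred on the stamp at about 538, squared. I hold a bit longer to complete the dwell, then go down slowly.

>>> {"fn": "arm_command", "kwargs": {"gripper": [2,2,2,2,2], "slide": [[0,0,0],[0,0,0],[0,0,0],[0,0,0],[0,0,0]], "turn": [[0,0,0],[0,0,0],[0,0,0],[0,0,0],[0,0,0]]}}

```text
clock: 8.78
position: [0.5467, -0.2146, 0.1953]
tool_rot: [-3.142, -0.0, -2.772]
force: [-0.1, -0.2, -1.1]
grip_width: 0.0273
```

>>> {"fn": "arm_command", "kwargs": {"gripper": [2,2,2,2,2], "slide": [[0.1,0,0],[0.1,0,0],[0.1,0,0],[0.1,0,0],[0.1,0,0]], "turn": [[0,0,0],[0,0,0],[0,0,0],[0,0,0],[0,0,0]]}}

```text
clock: 9.4
position: [0.5458, -0.2149, 0.1953]
tool_rot: [-3.142, -0.0, -2.772]
force: [0.7, -0.6, -1.4]
grip_width: 0.0271
```

>>> {"fn": "arm_command", "kwargs": {"gripper": [2,2,2,2,2], "slide": [[0,0,0],[0,0,0],[0,0,0],[0,0,0],[0,0,0]], "turn": [[0,0,0],[0,0,0],[0,0,0],[0,0,0],[0,0,0]]}}

```text
clock: 10.02
position: [0.5458, -0.2149, 0.1953]
tool_rot: [3.142, -0.0, -2.772]
force: [0.4, -0.9, -1.2]
grip_width: 0.0274
```

>>> {"fn": "arm_command", "kwargs": {"gripper": [2,2,2,2,2], "slide": [[0,0,0.6],[0,0,1.2],[0,0,1.8],[0,0,2.3],[0,0,2.7]], "turn": [[0,0,0],[0,0,0],[0,0,0],[0,0,0],[0,0,0]]}}

```text
clock: 10.65
position: [0.5458, -0.2149, 0.1679]
tool_rot: [3.141, -0.0, -2.772]
force: [-1.0, 0.7, -1.5]
grip_width: 0.0272
```

>>> {"fn": "arm_command", "kwargs": {"gripper": [2,2,2,2,2], "slide": [[0,0,0.1],[0,0,0.3],[0,0,0.5],[0,0,0.6],[0,0,0.6]], "turn": [[0,0,0],[0,0,0],[0,0,0],[0,0,0],[0,0,0]]}}

```text
clock: 11.28
position: [0.5459, -0.2149, 0.1626]
tool_rot: [-3.141, 0.0, -2.772]
force: [-1.5, 0.8, 4.3]
grip_width: 0.0275
```

Contact came as predicted (about 6 N with 2 mm of travel). Pressing on in small steps.

>>> {"fn": "arm_command", "kwargs": {"gripper": [2,2,2,2,2], "slide": [[0,0,0.1],[0,0,0.3],[0,0,0.4],[0,0,0.5],[0,0,0.6]], "turn": [[0,0,0],[0,0,0],[0,0,0],[0,0,0],[0,0,0]]}}

```text
clock: 11.9
position: [0.546, -0.2149, 0.1568]
tool_rot: [-3.141, 0.001, -2.772]
force: [-2.4, 0.9, 8.7]
grip_width: 0.0274
```

>>> {"fn": "arm_command", "kwargs": {"gripper": [2,2,2,2,2], "slide": [[0,0,0.1],[0,0,0.2],[0,0,0.3],[0,0,0.4],[0,0,0.4]], "turn": [[0,0,0],[0,0,0],[0,0,0],[0,0,0],[0,0,0]]}}

```text
clock: 12.52
position: [0.546, -0.2149, 0.1529]
tool_rot: [-3.141, 0.001, -2.772]
force: [-4.0, 2.1, 9.5]
grip_width: 0.0271
```

>>> {"fn": "arm_command", "kwargs": {"gripper": [2,2,2,2,2], "slide": [[0,0,0],[0,0,0],[0,0,0],[0,0,0],[0,0,0]], "turn": [[0,0,0],[0,0,0],[0,0,0],[0,0,0],[0,0,0]]}}

```text
clock: 13.15
position: [0.546, -0.2149, 0.1529]
tool_rot: [-3.141, 0.001, -2.772]
force: [-3.8, 0.8, 9.7]
grip_width: 0.0271
```

```bash
python3 -c "
from ov import *
overlay('o6',0,0,((115,220,285,380),(100,330,200,360)),(4.,1.9))
F=[]
for i in range(6): vision.grab_frame('top'); F.append(bot.observe()['force'])
print(np.mean(F,0).round(2),np.std(F,0).round(2))"
```

```text
TCP [ 0.546  -0.2149  0.1529] [-1.7998e+02  3.0000e-02 -1.5880e+02] 13.15 now [ 0.546  -0.2149  0.1529]
side [[310.3, 187.0], [337.3, 187.2], [338.4, 194.7], [310.4, 194.4]]
side [[310.7, 168.9], [338.3, 169.1], [339.5, 176.1], [310.8, 175.9]]
side [[314.6, 139.8], [336.8, 139.9], [337.7, 144.6], [314.8, 144.5]]
side [[308.1, 157.3], [342.1, 157.5], [342.9, 161.5], [308.1, 161.3]]
side [[342.0, 180.9], [304.3, 180.6], [304.1, 192.0], [344.0, 192.3]]
wrist [[261.1, 259.6], [259.2, 188.1], [307.1, 188.2], [305.2, 259.7]]
wrist [[256.3, 290.4], [253.3, 205.8], [312.3, 205.8], [309.5, 290.5]]
wrist [[251.0, 363.4], [246.9, 273.6], [316.9, 273.7], [313.1, 363.5]]
wrist [[263.9, 328.5], [260.8, 212.3], [304.1, 212.4], [301.4, 328.6]]
wrist [[245.2, 177.8], [249.7, 281.9], [320.2, 282.0], [325.0, 177.9]]
(420, 684, 3)
[-3.18  1.35  9.96] [0.55 0.19 0.45]
```

View pics/o6.png

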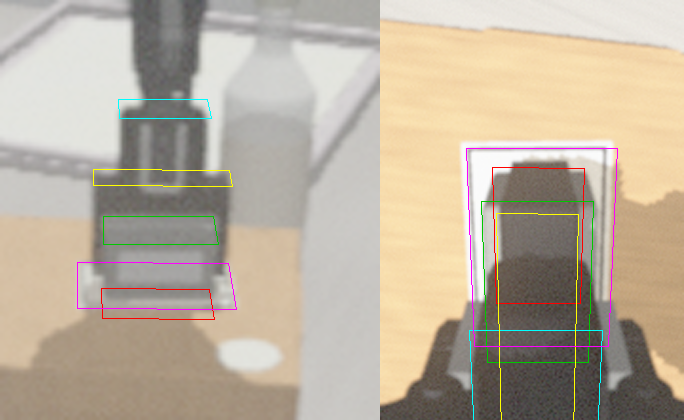

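The stamp sits inside the label. Wrist crop: label edges at 461 and 614, stamp centred at about 539. Side crop: label showing about evenly on both sides, at (90,290) and (225,290). The force change is about 11.6 N and the travel about 11.7 mm. A further 0.5 mm adds margin.

>>> {"fn": "arm_command", "kwargs": {"gripper": [2,2,2,2,2], "slide": [[0,0,0.05],[0,0,0.05],[0,0,0.05],[0,0,0.05],[0,0,0.05]], "turn": [[0,0,0],[0,0,0],[0,0,0],[0,0,0],[0,0,0]]}}

```text
clock: 14.18
position: [0.546, -0.2149, 0.1524]
tool_rot: [-3.141, 0.001, -2.772]
force: [-4.2, 2.3, 10.1]
grip_width: 0.0269
```

```bash
python3 -c "
from h import *
F=[]
for i in range(6): vision.grab_frame('top'); F.append(bot.observe()['force'])
s=bot.observe(); print(np.mean(F,0).round(2),s['position'].round(4),s['grip_width'])
if 8.5<np.mean(F,0)[2]<20: print(job_done())"
```

```text
[-3.63  1.95 10.32] [ 0.546  -0.2149  0.1524] 0.027182866989659524
the job is handed in; nothing more can be done
None
```

I gripped the largest stamp by its handle, held it still about 3 cm above the label, and pressed it down inside the border. I then handed the job in while still gripping and pressing. The hand-in gives no verdict.

**Last checks before hand-in:**
- **Push:** the force on the box was about 12 N.
- **Handle travel:** about 12 mm, worked out from the tool's height and in line with the force. The joint itself can't be read.
- **Grip:** the opening was 27 mm with a 70 N grip, so the stamp was still held.
- **Pose:** the tool was vertical to within 0.1° and squared to the label within about 1°. The foot was about 1–3 mm from the label's centre.
- **Time:** about 14.5 s of the 48 s allowed.

**Disagreements:**
- **Label position:** the wrist view put the label 2–3 mm away from where the top and side views did, so I aimed between them. This is well inside the tolerance.
- **Stamp in the hand:** the wrist view suggested it sat about 3 mm off along its length. The side view showed no offset, and I used that.
- **Sideways force:** about 4 N remained on the tool while pressing, but nothing moved.

I did not measure the round stamp, jar or bottle again at the end. The carry passed over or clear of them, and no unexpected contact force showed.

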